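# Scrub out the bedside cups with the long brush and stand them on the drying mat

### The arm

A 6-joint arm with a two-finger parallel gripper is mounted at the origin on the work surface. World frame = base frame: x ahead of the robot, y to its left, z up, the work surface at z = 0. Lengths are in m, angles in rad, forces in N, time in s.
With the tool pointing down it reaches from about 0.35 to 0.975 m from the base axis. Payload 4.9 kg.
Tool frame: the origin (TCP) lies at the very end of the fingers, on their centre line; the grasp point (between the pads) lies manip.grip_point_offset behind it (manip.grip_point_offset is the distance from the TCP to the grasp point, in m); z points along the fingers, y is the line along which they close (so a half turn about z gives the same grasp; the last joint's range is limited). The gripper opens to 85 mm and grips with 20 to 120 N. Pads are 22 mm wide; open, the fingers measure 114 mm over their backs; the gripper's body (76 mm by 85 mm) begins 54 mm behind the grasp point. The pads swing forward as they close: fully open they stand 13 mm farther back than shut.
Start: joints at [-1.342, 0.053, 1.613, -0, 1.476, -0.119], TCP at [0.213, -0.588, 0.231] pointing down, gripper open.
Joint ranges: [-3.01, 3.01], [-1.01, 2.22], [0.06, 2.58], [-1.02, 4.17], [0.09, 2.62], [-3.14, 3.14]. Speed limits (rad/s): [2.57, 2.57, 3.14, 3.14, 3.14, 3.14].

### API

Orientations are given as a unit quaternion [w, x, y, z].
In Python, from plant import manip gives the robot as it stands.
- The arm moves only by the shell command python3 -m crank 'ROWS' [OPENING]. ROWS is JSON, a list of rows, each an object of numbers: "x", "y", "z": the shift along the tool's x, y, z in cm; "turn": the turn about the tool's z in rad. In form: [{"x": .., "y": .., "z": .., "turn": ..}, ...]. A call has 1 to 5 rows; each row shifts and turns the commanded pose from where the row before left it, along the tool's axes as they then stand; what a row does not reach is not made up. A row lasts 1/10 s, in which the tool goes at most 50 mm and 8.59 degrees, less where a joint would pass 70% of its speed; a pose out of reach is approached as far as the arm can. A call with a gripper value outside its range is refused whole. OPENING is the opening in per cent of the stroke, from 0 (shut) to 100 (fully open), set as the call begins (- or left out, the last holds). The fingers move at their own pace and stop on an object; the grip force is fixed at half the most. Time passes only in rows, so rows that do not move let the fingers close. It gives the time, the measured TCP pose, the force, the opening and the grip force at its end, in the units of the state.
- manip.state(): the state, without advancing time (a new reading comes with each control period).
- manip.grab_frame(name): name is "scene" or "top" or "wrist"; returns (picture, depth): 480x640x3 uint8, red, green, blue; 480x640 float32, m along the optical axis (not along the pixel's ray), 0 where there is no reading.
- manip.camera_model(name): a dict with "mtx" (3x3 intrinsics, pixels), "world_to_cam" (4x4, takes a point from world to camera coordinates). Camera axes: x right, y down, z forward; pixel columns grow to the right and rows downward; lengths in m; the calibration is good to about 2 mm. A picture is of the moment at which its call begins: read the wrist's pose just before it. camera_model takes no time and is no camera call; for the wrist camera it gives the pose at the moment of the call.
- manip.job_done(): hands the job in; it is judged then, once.
The state is a dict: "time": time; "joint_pos": joint angles; "joint_vel": joint speeds; "joint_efforts": joint torques, N m; "tool_pos": TCP position; "tool_rot": TCP orientation; "contact_force": force on the tool from outside, world axes, zero at the start; "ft_torque": the same for the moment, N m; "gripper_width": opening from 0.0 (shut) to 1.0 (fully open); "grasp_force": force on a finger pad.
Only numpy, scipy, OpenCV 4.12 (cv2) and the standard library are available. Lean on these libraries where they do the work, as an engineer would, in place of code of your own. Each camera call takes 0.05 s, during which the arm holds its last target. There are 200 camera calls.

### The job

Take the long white brush from its caddy and scrub out every cup on the nightstand, working from clean to dirty so that nothing carries over: first the green drinking tumbler, next the white rinse cup, last the orange soaking cup (one may be missing); give each at least two full strokes, down to the cup's floor, up until the brush tip is near the mouth, and down to the floor again. Put the brush back upright in its caddy, and have all the cups set down upright, wholly on the black drying mat, without dropping or tipping one and without disturbing the pill organizer, bowl, mirror or charging dock.

Things in the scene. Friction and masses are not known exactly. Their poses are not given: they have to be found in the camera images.
- tumbler: drinking tumbler of green translucent plastic; straight-sided open round cup, outside diameter 64 mm, height 95 mm, wall 4 mm, floor 5 mm thick, about 0.1 to 0.25 kg, loose, standing upright on the table. Origin: centre of the underside, z up to the mouth. May be absent. The cleanest cup, scrubbed first.
- rinse_cup: white glazed rinse cup; straight-sided open round cup, outside diameter 62 mm, height 86 mm, wall 4 mm, floor 5 mm thick, about 0.1 to 0.25 kg, loose, standing upright on the table. Origin: centre of the underside, z up to the mouth. May be absent. Scrubbed second.
- soak_cup: orange plastic soaking cup; straight-sided open round cup, outside diameter 66 mm, height 80 mm, wall 4 mm, floor 5 mm thick, about 0.1 to 0.25 kg, loose, standing upright on the table. Origin: centre of the underside, z up to the mouth. May be absent. The dirtiest cup, scrubbed last.
- brush: long white brush, 203 mm, 0.09 kg, round, hanging upright in its caddy. Origin: centre of the bristle tip, its lower end; z up along the brush. Heights from the tip: blue bristle head 39 mm across 0-48 mm; stem 12 mm across to 97; cone widening to 57 mm across at 112; guard disc 80 mm across 112-116; handle 20 mm across 116-185; loop 19 mm wide to 203. Cone and disc stay above a cup's mouth.
- brush_grip (a point): the place to grip the brush from above: on its axis, 163 mm above the tip, in the upper half of the smooth handle.
- caddy: grey round open brush caddy, fixed, 74 mm outside and 62 mm inside diameter, rim 122 mm high, foot 104 mm across and 5 mm thick. Origin: centre of the underside, on the table. The brush hangs in it by its guard disc on the rim, its tip 10 mm above the caddy's underside; let go just above that, the cone centres it and it stays upright.
- mat: flat black rubber drying mat with a thin grey outline, fixed to the table, 150 mm (its x) by 320 mm (its y), 3 mm thick, no raised rim. Origin: centre of the underside, on the table. It is free at the start.
- pill_organizer: bystander: translucent blue and clear two-tier pill organizer, 85 x 150 mm, 65 mm high, loose. Origin: centre of the underside.
- bowl: bystander: deep blue ceramic bowl, 130 mm across, 50 mm high, loose. Origin: centre of the underside.
- vanity_mirror: bystander: chrome hand mirror lying flat, disc 100 mm across, handle reaching 158 mm to -y of its origin, 9 mm thick, loose. Origin: centre of the disc's underside.
- dock: bystander: black charging dock, 90 x 120 mm, about 45 mm high with its lid, fixed. Origin: centre of the underside.
- dock_lid (a joint): lid of the charging dock, rad: 0 closed (as at the start), grows as it is lifted.

How it is judged:
By the outcome, as a careful person would: the job done as asked, in the order asked, and still so for the second after the job is handed in, with the robot touching nothing.
Of tumbler, rinse_cup, soak_cup only 2 to 3 are there at a start; the rules pass over those that are not, and their reading is None.
At some moment in a run one of tumbler, rinse_cup, soak_cup may be knocked a few centimetres aside while the robot is not near it.
It also fails if it takes over 210 s, if anything falls off the work surface, if the arm or the gripper's body presses on something with over 40 N, if the wrist force passes 120 N, or if a joint passes its speed limit or range.

## Working session

There is one attempt and no reset: what is moved stays moved. The work goes in short steps, Python scripts to look and compute and a shell command to move; the robot and the scene stay as the last step left them, time stands still between calls to the robot, and variables do not carry over. Pictures are saved under pics/ and viewed, at most 14 in all, crops included, and the job is handed in when it is done.

```bash
ls; mkdir -p pics; python3 - <<'E'
from plant import manip
import cv2,numpy as np
print(manip.grip_point_offset, manip.state())
for n in ("scene","top"):
    p,d=manip.grab_frame(n); cv2.imwrite(f"pics/{n}0.png",p[:,:,::-1]); np.savez(f"{n}0.npz",p=p,d=d)
    m=manip.camera_model(n); print(n,m["mtx"].tolist(),np.round(m["world_to_cam"],3).tolist())
E
```

```text
pics
0.0187 {'time': 0.0, 'joint_pos': array([-1.34200838e+00,  5.33340126e-02,  1.61425431e+00, -8.67232433e-06,
        1.47597558e+00, -1.18986301e-01]), 'joint_vel': array([-0.0016601 ,  0.00041251,  0.00191886, -0.00072659, -0.00086668,
        0.00077524]), 'joint_efforts': array([ 4.47955235e-04, -3.93677759e+01, -3.70177674e+01, -1.52782955e-04,
        6.98031407e-03,  4.09491108e-08]), 'tool_pos': array([ 0.21287311, -0.58699343,  0.23010087]), 'tool_rot': array([-9.83903560e-04,  9.84919140e-01,  1.73012474e-01, -5.83942393e-05]), 'contact_force': array([ 0.5438887 , -0.17705477, -0.12699666]), 'ft_torque': array([ 0.00876133, -0.01432996,  0.00255867]), 'grasp_force': 0.0, 'gripper_width': 1.0024291631030635}
scene [[507.90962315682566, 0.0, 313.6753735317446], [0.0, 507.90962315682566, 234.7988490250731], [0.0, 0.0, 1.0]] [[0.854, 0.52, -0.01, -0.576], [0.329, -0.555, -0.764, -0.072], [-0.403, 0.649, -0.645, 1.269], [0.0, 0.0, 0.0, 1.0]]
top [[442.0799468108187, 0.0, 322.9163218672647], [0.0, 442.0799468108187, 240.6579809072711], [0.0, 0.0, 1.0]] [[-0.005, -1.0, -0.001, 0.094], [-0.995, 0.005, -0.096, 0.623], [0.096, 0.0, -0.995, 0.978], [0.0, 0.0, 0.0, 1.0]]
```

View pics/scene0.png

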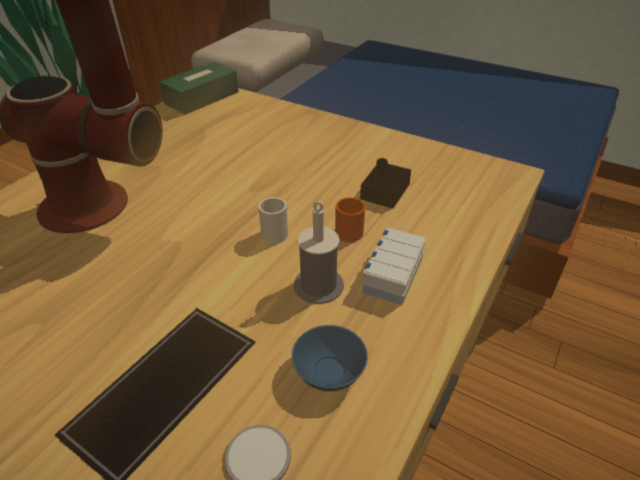

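View pics/top0.png

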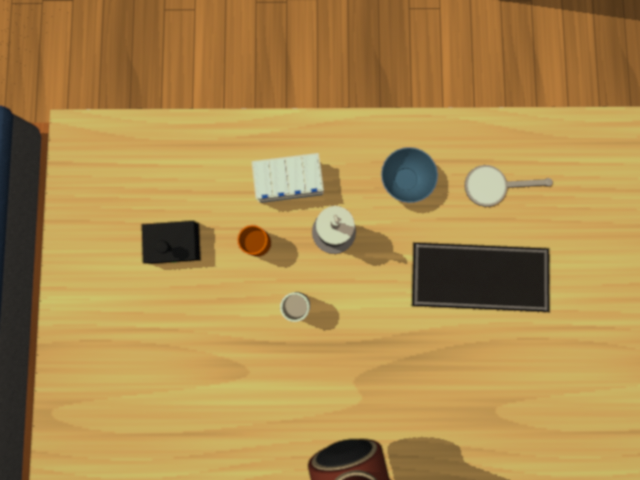

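The top view shows the white rinse cup at (295,307), the orange cup at (254,240), the caddy with brush at (334,228), and the mat at (481,277). The scene view agrees, and neither view shows a tumbler. Next I'll get positions from the top-view depth.

```bash
cat > h.py <<'E'
from plant import manip
import cv2,numpy as np
from scipy.spatial.transform import Rotation as R
def cloud(d,m):
    v,u=np.indices(d.shape); K=m["mtx"]
    c=np.stack([(u-K[0,2])/K[0,0]*d,(v-K[1,2])/K[1,1]*d,d],-1); T=m["world_to_cam"]
    w=(c-T[:3,3])@T[:3,:3]; w[d==0]=np.nan; return w
def ray(m,u,v,z):
    K=m["mtx"];T=m["world_to_cam"]; o=-T[:3,:3].T@T[:3,3]
    r=np.array([(u-K[0,2])/K[0,0],(v-K[1,2])/K[1,1],1])@T[:3,:3]
    return o+r*(z-o[2])/r[2]
def look(n):
    m=manip.camera_model(n); p,d=manip.grab_frame(n); return p,d,m
def shift(target):
    s=manip.state(); q=s["tool_rot"]; r=R.from_quat(np.r_[q[1:],q[0]])
    return np.round(r.inv().apply(np.array(target)-s["tool_pos"])*100,2), r
def circ(pts):
    A=np.c_[2*pts,np.ones(len(pts))]; s=np.linalg.lstsq(A,(pts**2).sum(1),rcond=None)[0]
    return s[:2],np.sqrt(s[2]+s[:2]@s[:2])
def cups(p,d,m):
    out={}
    hsv=cv2.cvtColor(p,cv2.COLOR_RGB2HSV); w=cloud(d,m); H,S,V=[hsv[...,i] for i in range(3)]
    org=((H<10)&(S>170)&(V>60)).astype(np.uint8)
    rim=(w[...,2]>0.04).astype(np.uint8)
    n,l,st,ce=cv2.connectedComponentsWithStats(rim)
    for i in range(1,n):
        if st[i,4]<60: continue
        z=w[...,2][l==i]; top=np.nanpercentile(z,97)
        c=max(cv2.findContours((l==i).astype(np.uint8),0,1)[0],key=len)
        (u,v),rr=cv2.minEnclosingCircle(c)
        out[i]=(np.round((u,v,rr),1),round(float(top),3),np.round(ray(m,u,v,top)[:2],4),np.median(p[l==i],0))
    return out
E
python3 - <<'E'
from h import *
for n in ("top","scene"):
    z=np.load(n+"0.npz"); m=manip.camera_model(n); p,d=z["p"],z["d"]
    w=cloud(d,m)
    print(n)
    if n=="top":
        for k,v in cups(p,d,m).items(): print(k,*v)
        blk=((p.max(-1)<60)&(np.abs(w[...,2])<.02)).astype(np.uint8)
        c=max(cv2.findContours(blk,0,1)[0],key=cv2.contourArea); b=cv2.boxPoints(cv2.minAreaRect(c)); print("mat",[ray(m,*q,.003)[:2].round(3).tolist() for q in b])
        for zc,r0,nm,(u,v) in [(.086,.031,"rinse",(295,307)),(.08,.033,"soak",(254,240)),(.126,.04,"guard",(335,228))]:
            x=ray(m,u,v,zc)[:2]; s=(np.abs(w[...,2]-zc)<.012)&(np.hypot(w[...,0]-x[0],w[...,1]-x[1])<.06)
            q=w[s]; e=cv2.convexHull(q[:,:2].astype(np.float32))[:,0]; print(nm,s.sum(),q.mean(0),*circ(e))
E
```

```text
top
1 [408.5 174.3  28.5] 0.053 [ 0.7708 -0.1036] [67. 87. 91.]
2 [286.3 175.9  38.3] 0.065 [0.7654 0.1716] [202. 212. 189.]
3 [334.  225.5  20.1] 0.197 [0.636  0.0693] [204.  207.  174.5]
4 [167.5 241.   33. ] 0.088 [0.6184 0.4246] [32. 31. 28.]
5 [252.3 240.2  16.2] 0.082 [0.6199 0.2433] [155.5  77.    1. ]
6 [294.2 306.2  15. ] 0.089 [0.4784 0.1521] [174. 176. 140.]
7 [348.  470.9  41.8] 0.317 [0.2366 0.0533] [63. 34. 26.]
mat [[0.485, -0.124], [0.609, -0.133], [0.595, -0.428], [0.471, -0.416]]
rinse 182 [0.47623545 0.15359667 0.08504639] [0.47767235 0.15303358] 0.03042983000432838
soak 210 [0.62227614 0.24586231 0.07813667] [0.6221465  0.24560676] 0.03234131856350498
guard 1023 [0.64663498 0.06698389 0.12616678] [0.64779061 0.06669348] 0.03951195980657315
scene
```

```bash
python3 - <<'E'
from h import *
print(shift([.648,.067,.26])[0])
E
```

```text
[ 63.2  -46.66  -2.88]
```

```bash

python3 -m crank '[{"x":3.16,"y":-2.33,"z":-0.6},{"x":3.16,"y":-2.33,"z":-0.6},{"x":3.16,"y":-2.33,"z":-0.6},{"x":3.16,"y":-2.33,"z":-0.6},{"x":3.16,"y":-2.33,"z":-0.48}]' 100
python3 -m crank '[{"x":3.16,"y":-2.33},{"x":3.16,"y":-2.33},{"x":3.16,"y":-2.33},{"x":3.16,"y":-2.33},{"x":3.16,"y":-2.33}]'
python3 -m crank '[{"x":3.16,"y":-2.33},{"x":3.16,"y":-2.33},{"x":3.16,"y":-2.33},{"x":3.16,"y":-2.33},{"x":3.16,"y":-2.33}]'
python3 - <<'E'
from h import *
s=manip.state();print(s["tool_pos"],s["tool_rot"],s["joint_pos"]);print(shift([.648,.067,.26])[0])
p,d,m=look("wrist"); cv2.imwrite("pics/w1.png",p[:,:,::-1])
E
```

```text
[ 0.21289585 -0.58702232  0.23017318] [-9.30920487e-04  9.84916008e-01  1.73030600e-01 -4.92592192e-05] [-1.34198884e+00  5.33021118e-02  1.61416637e+00  3.81373976e-06
  1.47598861e+00 -1.19004746e-01]
[ 63.2  -46.66  -2.88]schema error: expected keys x, y, z, turn
schema error: expected keys x, y, z, turn
schema error: expected keys x, y, z, turn
```

View pics/w1.png

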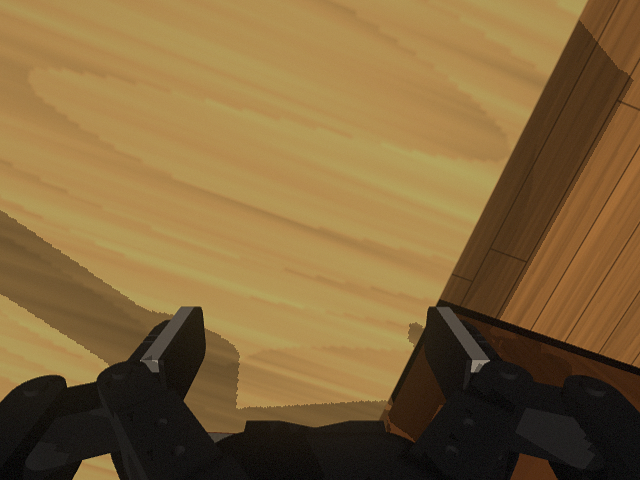

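All four keys are required in each row, so nothing moved. The wrist view shows only the fingers (about (180,330) and (460,330)) over bare table.

```bash

python3 -m crank '[{"x":3.16,"y":-2.33,"z":-0.6,"turn":0},{"x":3.16,"y":-2.33,"z":-0.6,"turn":0},{"x":3.16,"y":-2.33,"z":-0.6,"turn":0},{"x":3.16,"y":-2.33,"z":-0.6,"turn":0},{"x":3.16,"y":-2.33,"z":-0.48,"turn":0}]' 100
python3 -m crank '[{"x":3.16,"y":-2.33,"z":0,"turn":0},{"x":3.16,"y":-2.33,"z":0,"turn":0},{"x":3.16,"y":-2.33,"z":0,"turn":0},{"x":3.16,"y":-2.33,"z":0,"turn":0},{"x":3.16,"y":-2.33,"z":0,"turn":0}]'
python3 -m crank '[{"x":3.16,"y":-2.33,"z":0,"turn":0},{"x":3.16,"y":-2.33,"z":0,"turn":0},{"x":3.16,"y":-2.33,"z":0,"turn":0},{"x":3.16,"y":-2.33,"z":0,"turn":0},{"x":0,"y":0,"z":0,"turn":0}]'
python3 - <<'E'
from h import *
s=manip.state();print(s["tool_pos"],s["tool_rot"],s["joint_pos"]);print(shift([.648,.067,.26])[0])
p,d,m=look("wrist"); cv2.imwrite("pics/w2.png",p[:,:,::-1])
E
```

```text
time: 0.65
tool_pos: [0.3224, -0.4227, 0.2601]
tool_rot: [-0.0, 0.985, 0.173, 0.0]
contact_force: [0.2, -0.5, -0.3]
gripper_width: 0.998
grasp_force: 0.0
time: 1.15
tool_pos: [0.4312, -0.2593, 0.2599]
tool_rot: [-0.0, 0.985, 0.173, -0.0]
contact_force: [1.1, -0.1, -1.6]
gripper_width: 1.002
grasp_force: 0.0
time: 1.65
tool_pos: [0.5191, -0.1266, 0.2597]
tool_rot: [-0.001, 0.984, 0.176, 0.0]
contact_force: [-1.0, -0.6, -0.4]
gripper_width: 1.002
grasp_force: 0.0
[ 0.51911078 -0.12660726  0.25967349] [-7.55651012e-04  9.84452748e-01  1.75647961e-01  9.86906202e-05] [-3.79271922e-01 -1.80753972e-01  1.78868968e+00  1.38886462e-03
  1.53428676e+00  8.38345321e-01]
[ 18.79 -13.71  -0.  ]
```

View pics/w2.png

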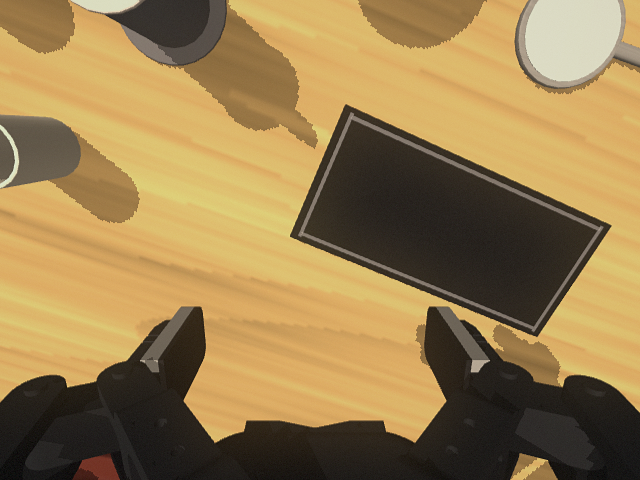

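The wrist view shows the whole mat, with corners at (346,106), (610,225), (537,336) and (291,237).

```bash

python3 - <<'E'
from h import *
m=manip.camera_model("wrist")
c=np.array([ray(m,*q,.003)[:2] for q in [(346,106),(610,225),(537,336),(291,237)]]); print(c.round(3).tolist(),c.mean(0),np.linalg.norm(np.diff(c,axis=0),axis=1))
E
python3 -m crank '[{"x":2.0,"y":-3.0,"z":0,"turn":0},{"x":2.0,"y":-3.0,"z":0,"turn":0},{"x":2.0,"y":-3.0,"z":0,"turn":0},{"x":2.0,"y":-3.0,"z":0,"turn":0},{"x":0,"y":-1.71,"z":0,"turn":0}]'
python3 -m crank '[{"x":0,"y":0,"z":0,"turn":0},{"x":0,"y":0,"z":0,"turn":0}]'
python3 - <<'E'
from h import *
print(shift([.648,.067,.26])[0])
p,d,m=look("wrist"); cv2.imwrite("pics/w3.png",p[:,:,::-1]); np.savez("w3.npz",p=p,d=d,T=m["world_to_cam"])
w=cloud(d,m); 
for lo,hi in [(.118,.13),(.135,.185),(.195,.216)]:
    s=(w[...,2]>lo)&(w[...,2]<hi)&(np.hypot(w[...,0]-.648,w[...,1]-.067)<.07); q=w[s]; print(lo,s.sum(),q.mean(0),*circ(cv2.convexHull(q[:,:2].astype(np.float32))[:,0]))
E
```

```text
[[0.621, -0.124], [0.607, -0.44], [0.459, -0.434], [0.474, -0.117]] [ 0.54009146 -0.27866444] [0.31591135 0.14795252 0.31704666]
time: 2.2
tool_pos: [0.5464, 0.0272, 0.2597]
tool_rot: [-0.0, 0.985, 0.173, -0.0]
contact_force: [0.2, 0.3, 0.1]
gripper_width: 1.003
grasp_force: 0.0
time: 2.4
tool_pos: [0.5458, 0.0251, 0.26]
tool_rot: [0.0, 0.985, 0.173, -0.0]
contact_force: [0.3, -0.2, 0.3]
gripper_width: 1.003
grasp_force: 0.0
[ 1.104e+01 -4.700e-01 -1.000e-02]
0.118 9817 [0.648453   0.0645017  0.12577539] [0.64869825 0.06465969] 0.039666719610143855
0.135 272 [0.64091193 0.06122289 0.16245158] [0.64838228 0.06454597] 0.00985467734772602
0.195 839 [0.64755039 0.06446254 0.20505306] [0.64847501 0.06462443] 0.009811329307321016
```

View pics/w3.png

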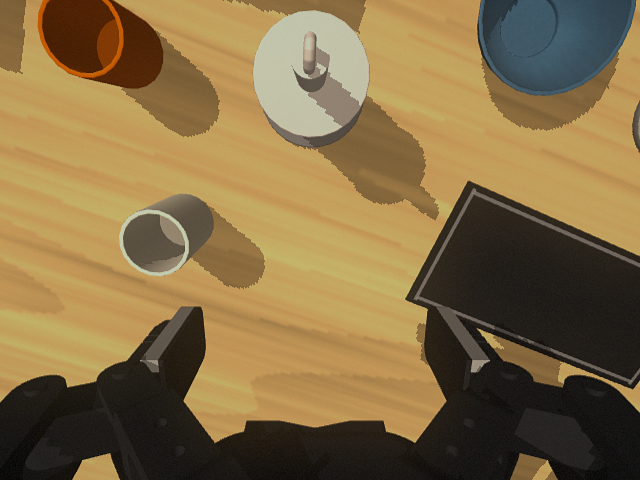

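The wrist view has the brush at (310,75), the rinse cup mouth at (155,242) and the soak cup mouth at (80,35).

```bash
cat >> h.py <<'E'
def fitcup(d,m,xy,h):
    w=cloud(d,m); s=(np.abs(w[...,2]-h)<.006)&(np.hypot(w[...,0]-xy[0],w[...,1]-xy[1])<.05); q=w[s][:,:2]
    return s.sum(),circ(cv2.convexHull(q.astype(np.float32))[:,0])
E
python3 - <<'E'
from h import *
z=np.load("w3.npz"); m=manip.camera_model("wrist"); m["world_to_cam"]=z["T"]
print(fitcup(z["d"],m,(.478,.153),.086),fitcup(z["d"],m,(.622,.2456),.08)); print(shift([.6485,.0646,.26])[0])
E
python3 -m crank '[{"x":2.2,"y":-0.05,"z":0,"turn":0},{"x":2.2,"y":-0.05,"z":0,"turn":0},{"x":2.2,"y":-0.05,"z":0,"turn":0},{"x":2.2,"y":-0.05,"z":0,"turn":0},{"x":2.2,"y":-0.05,"z":0,"turn":0}]'
python3 -m crank '[{"x":0,"y":0,"z":0,"turn":0},{"x":0,"y":0,"z":0,"turn":0}]'
python3 - <<'E'
from h import *
print(shift([.6485,.0646,.154])[0])
E
```

```text
(np.int64(1235), (array([0.47858253, 0.15065095]), np.float64(0.03086613145327615))) (np.int64(1569), (array([0.6230367 , 0.24319459]), np.float64(0.03266123247933363)))
[11.   -0.26 -0.  ]
time: 2.95
tool_pos: [0.6496, 0.0642, 0.26]
tool_rot: [0.0, 0.985, 0.172, -0.0]
contact_force: [-0.4, 0.2, 0.1]
gripper_width: 0.999
grasp_force: 0.0
time: 3.15
tool_pos: [0.6486, 0.0645, 0.2597]
tool_rot: [0.0, 0.985, 0.172, -0.001]
contact_force: [1.1, 0.0, 0.5]
gripper_width: 1.001
grasp_force: 0.0
[ 1.000e-02 -1.000e-02  1.057e+01]
```

```bash

python3 -m crank '[{"x":0,"y":0,"z":2.6,"turn":0},{"x":0,"y":0,"z":2.6,"turn":0},{"x":0,"y":0,"z":2.6,"turn":0},{"x":0,"y":0,"z":1.8,"turn":0},{"x":0,"y":0,"z":0.97,"turn":0}]'
python3 -m crank '[{"x":0,"y":0,"z":0,"turn":0},{"x":0,"y":0,"z":0,"turn":0},{"x":0,"y":0,"z":0,"turn":0},{"x":0,"y":0,"z":0,"turn":0},{"x":0,"y":0,"z":0,"turn":0}]' 0
python3 -m crank '[{"x":0,"y":0,"z":0,"turn":0},{"x":0,"y":0,"z":0,"turn":0},{"x":0,"y":0,"z":0,"turn":0},{"x":0,"y":0,"z":0,"turn":0},{"x":0,"y":0,"z":0,"turn":0}]'
```

```text
time: 3.65
tool_pos: [0.6473, 0.0652, 0.1523]
tool_rot: [-0.0, 0.985, 0.173, -0.001]
contact_force: [0.8, -0.0, -0.6]
gripper_width: 0.999
grasp_force: 0.0
time: 4.15
tool_pos: [0.6496, 0.0658, 0.1558]
tool_rot: [0.0, 0.985, 0.173, 0.001]
contact_force: [0.2, -1.1, 2.3]
gripper_width: 0.218
grasp_force: 58.4
time: 4.65
tool_pos: [0.6496, 0.0658, 0.1558]
tool_rot: [0.0, 0.985, 0.173, 0.001]
contact_force: [0.3, -1.1, 5.7]
gripper_width: 0.217
grasp_force: 58.4
```

```bash

python3 -m crank '[{"x":0,"y":0,"z":-1,"turn":0},{"x":0,"y":0,"z":-2,"turn":0},{"x":0,"y":0,"z":-3,"turn":0},{"x":0,"y":0,"z":-3,"turn":0},{"x":0,"y":0,"z":-3,"turn":0}]'
python3 -m crank '[{"x":0,"y":0,"z":-3,"turn":0},{"x":0,"y":0,"z":-1,"turn":0},{"x":0,"y":0,"z":0,"turn":0},{"x":0,"y":0,"z":0,"turn":0}]'
python3 - <<'E'
from h import *
s=manip.state(); print(s["tool_pos"],s["contact_force"])
p,d,m=look("scene"); cv2.imwrite("pics/s2.png",p[:,:,::-1]); np.savez("s2.npz",p=p,d=d)
w=cloud(d,m); T=s["tool_pos"]; hd=np.hypot(w[...,0]-T[0],w[...,1]-T[1])
s=(hd<.06)&(w[...,2]>.135); b=(p[...,2].astype(int)-p[...,0]>25)
q=w[s]; print(q[:,2].min(), q[:,2].max(), (s&b).sum(), w[s&b][:,2].min() if (s&b).any() else 0)
for a in np.arange(.13,.30,.01):
    k=w[s&(np.abs(w[...,2]-a)<.005)]
    if len(k): print(round(a,2),len(k),k.mean(0).round(4), np.ptp(k[:,:2]@m["world_to_cam"][0,:2]).round(4))
p,d,m=look("top"); print("cups",fitcup(d,m,(.4785,.151),.086),fitcup(d,m,(.622,.244),.08))
E
```

```text
time: 5.15
tool_pos: [0.6481, 0.0661, 0.2747]
tool_rot: [-0.0, 0.985, 0.173, -0.001]
contact_force: [0.5, 0.1, -1.6]
gripper_width: 0.222
grasp_force: 58.5
time: 5.55
tool_pos: [0.6481, 0.0659, 0.3123]
tool_rot: [-0.0, 0.985, 0.173, -0.001]
contact_force: [-0.1, 0.0, -1.5]
gripper_width: 0.216
grasp_force: 58.6
[0.64813913 0.06594327 0.31226541] [-0.10674099  0.03055329 -1.53377523]
0.16933764843014412 0.5715468704999559 0 0
0.17 47 [0.6508 0.0547 0.1717] 0.0371
0.18 89 [0.6515 0.0549 0.1797] 0.0369
0.19 96 [0.6505 0.0537 0.1899] 0.0366
0.2 85 [0.6515 0.0552 0.1995] 0.0363
0.21 166 [0.6487 0.0578 0.2114] 0.0361
0.22 87 [0.646  0.0622 0.2172] 0.0287
0.23 32 [0.6468 0.0625 0.23  ] 0.0107
0.24 35 [0.646  0.0621 0.2401] 0.0107
0.25 31 [0.6469 0.0621 0.2505] 0.0105
0.26 2 [0.6471 0.0615 0.2552] 0.007
0.28 781 [0.6481 0.0594 0.2832] 0.0787
0.29 94 [0.6465 0.059  0.2882] 0.0657
cups (np.int64(76), (array([0.4771741 , 0.15393239]), np.float64(0.029450402486622364))) (np.int64(179), (array([0.62232154, 0.24590334]), np.float64(0.03229771268070084)))
```

View pics/s2.png

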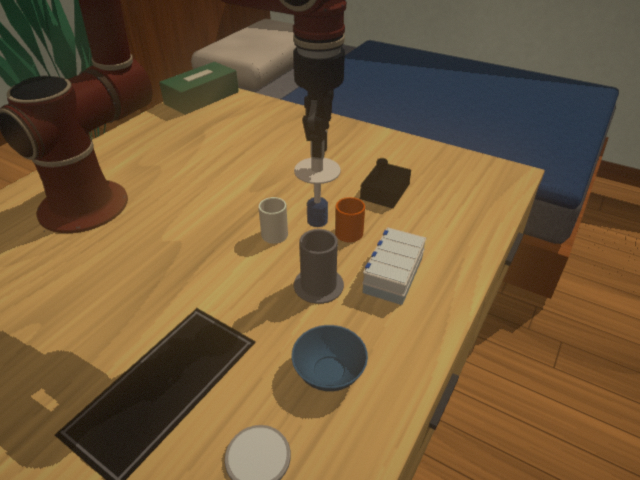

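Scene view: the brush is gripped and hangs upright at (317,190), and the caddy at (318,265) is empty. Both cups stand undisturbed. I'll check the brush axis against the tool axis.

```bash

python3 - <<'E'
from h import *
m=manip.camera_model("scene"); z=np.load("s2.npz"); w=cloud(z["d"],m)
T=np.array([.6481,.0659]); hd=np.hypot(w[...,0]-T[0],w[...,1]-T[1])
from scipy.optimize import least_squares
for lo,hi,r in [(.171,.19,.0195),(.19,.21,.0195),(.222,.255,.006)]:
    q=w[(hd<.05)&(w[...,2]>lo)&(w[...,2]<hi)][:,:2]
    f=least_squares(lambda c:np.hypot(*(q-c).T)-r,T,loss="soft_l1",f_scale=.001); print(lo,f.x.round(4))
s=(hd<.06)&(np.abs(w[...,2]-.2835)<.004); q=w[s]; print("disc",q[:,2].mean(),np.median(q[:,2]),circ(cv2.convexHull(q[:,:2].astype(np.float32))[:,0]))
# caddy rim same camera
z0=np.load("s2.npz"); q=w[(np.hypot(w[...,0]-.6485,w[...,1]-.065)<.06)&(np.abs(w[...,2]-.121)<.004)]; print("caddy",circ(cv2.convexHull(q[:,:2].astype(np.float32))[:,0]))
print("cups",fitcup(z["d"],m,(.4785,.151),.086),fitcup(z["d"],m,(.622,.244),.08))
E
```

```text
0.171 [0.6428 0.0671]
0.19 [0.6426 0.0675]
0.222 [0.6439 0.066 ]
disc 0.28334855777407636 0.2833715417128606 (array([0.64456334, 0.06513546]), np.float64(0.03992058900822826))
caddy (array([0.6462593 , 0.06496844]), np.float64(0.037303271128498156))
cups (np.int64(206), (array([0.47584263, 0.15112867]), np.float64(0.03138215498828526))) (np.int64(228), (array([0.6209672 , 0.24354328]), np.float64(0.0336433981560823)))
```

The scene camera gives the cup and the bristles in one frame, so I'll align using the offset between them. Move over the rinse cup and re-measure there.

```bash
cat >> h.py <<'E'
from scipy.optimize import least_squares
def rel(guess,h,off=.145):
    s=manip.state(); T=s["tool_pos"]; p,d,m=look("scene"); w=cloud(d,m); tz=T[2]-off
    hd=np.hypot(w[...,0]-T[0],w[...,1]-T[1]); q=w[(hd<.04)&(w[...,2]>tz+.006)&(w[...,2]<tz+.04)][:,:2]
    b=least_squares(lambda c:np.hypot(*(q-c).T)-.0195,T[:2],loss="soft_l1",f_scale=.001).x
    n,(c,r)=fitcup(d,m,guess,h)
    zz=w[...,2][(hd<.045)&(w[...,2]>tz+.10)&(w[...,2]<tz+.125)]; print("disc top",np.median(zz))
    v=np.r_[T[:2]+c-b,T[2]]
    print("bristle",b.round(4),len(q),"cup",c.round(4),r.round(4),n,"shift",shift(v)[0],"tcp",T.round(4)); cv2.imwrite(f"pics/rel{s['time']:.1f}.png",p[:,:,::-1])
E
python3 -m crank '[{"x":-1.0,"y":-1.0,"z":0,"turn":0},{"x":-1.6,"y":-1.7,"z":0,"turn":0},{"x":-1.6,"y":-1.7,"z":0,"turn":0},{"x":-1.6,"y":-1.7,"z":0,"turn":0},{"x":-1.6,"y":-1.7,"z":0,"turn":0}]'
python3 -m crank '[{"x":-1.6,"y":-1.7,"z":0,"turn":0},{"x":-1.6,"y":-1.7,"z":0.5,"turn":0},{"x":-1.2,"y":-1.35,"z":1,"turn":0},{"x":-1.02,"y":-1,"z":1,"turn":0},{"x":0,"y":0,"z":0,"turn":0}]'
python3 -m crank '[{"x":0,"y":0,"z":0,"turn":0},{"x":0,"y":0,"z":0,"turn":0}]'
python3 - <<'E'
from h import *
rel((.4758,.1511),.086)
E
```

```text
time: 6.15
tool_pos: [0.5506, 0.1147, 0.3132]
tool_rot: [-0.0, 0.985, 0.173, -0.001]
contact_force: [-0.7, 0.0, -0.7]
gripper_width: 0.217
grasp_force: 58.6
time: 6.65
tool_pos: [0.4793, 0.1503, 0.2868]
tool_rot: [-0.0, 0.985, 0.174, -0.002]
contact_force: [0.2, -1.0, -0.4]
gripper_width: 0.218
grasp_force: 58.7
time: 6.85
tool_pos: [0.4825, 0.1494, 0.2898]
tool_rot: [0.0, 0.985, 0.173, 0.0]
contact_force: [0.8, 0.5, -0.7]
gripper_width: 0.221
grasp_force: 58.7
disc top 0.26098443467285604
bristle [0.4774 0.1508] 250 cup [0.4759 0.1511] 0.0313 206 shift [-0.15 -0.1   0.02] tcp [0.4825 0.1494 0.2898]
```

```bash

python3 -m crank '[{"x":-0.15,"y":-0.1,"z":2,"turn":0},{"x":0,"y":0,"z":2.5,"turn":0},{"x":0,"y":0,"z":2,"turn":0},{"x":0,"y":0,"z":2,"turn":0},{"x":0,"y":0,"z":0,"turn":0}]'
python3 -m crank '[{"x":0,"y":0,"z":1.5,"turn":0},{"x":0,"y":0,"z":1.5,"turn":0},{"x":0,"y":0,"z":1.5,"turn":0},{"x":0,"y":0,"z":0.4,"turn":0},{"x":0,"y":0,"z":0,"turn":0}]'
python3 -m crank '[{"x":0,"y":0,"z":0.2,"turn":0},{"x":0,"y":0,"z":0,"turn":0},{"x":0,"y":0,"z":0,"turn":0}]'
python3 -c "
from h import *
rel((.4758,.1511),.086)"
```

```text
time: 7.4
tool_pos: [0.479, 0.1494, 0.2013]
tool_rot: [-0.0, 0.985, 0.173, -0.003]
contact_force: [-0.3, 0.1, -1.7]
gripper_width: 0.216
grasp_force: 58.7
time: 7.9
tool_pos: [0.4796, 0.1499, 0.1541]
tool_rot: [-0.0, 0.985, 0.173, -0.001]
contact_force: [-0.4, -0.3, -0.9]
gripper_width: 0.218
grasp_force: 58.7
time: 8.2
tool_pos: [0.4807, 0.1501, 0.1541]
tool_rot: [0.0, 0.985, 0.173, 0.001]
contact_force: [-0.5, 0.4, -1.3]
gripper_width: 0.221
grasp_force: 58.7
disc top 0.12525659977490766
bristle [0.4831 0.1421] 316 cup [0.4768 0.1492] 0.0304 164 shift [-0.35 -0.88 -0.01] tcp [0.4807 0.1501 0.1541]
```

```bash

python3 -m crank '[{"x":0,"y":0,"z":0.2,"turn":0},{"x":0,"y":0,"z":0,"turn":0},{"x":0,"y":0,"z":0,"turn":0}]'
python3 -m crank '[{"x":0,"y":0,"z":0.2,"turn":0},{"x":0,"y":0,"z":0,"turn":0},{"x":0,"y":0,"z":0,"turn":0}]'
```

```text
time: 8.55
tool_pos: [0.4803, 0.15, 0.1513]
tool_rot: [-0.0, 0.985, 0.173, -0.0]
contact_force: [0.1, 0.4, -1.4]
gripper_width: 0.218
grasp_force: 58.7
time: 8.85
tool_pos: [0.481, 0.1502, 0.1508]
tool_rot: [-0.0, 0.985, 0.173, 0.001]
contact_force: [-0.9, -0.2, 5.2]
gripper_width: 0.215
grasp_force: 59.5
```

Contact with the floor, at about 6.5 N. Now the strokes.

```bash

U='up'
for i in 1 2 3; do
python3 -m crank '[{"x":0,"y":0,"z":-2.2,"turn":0},{"x":0,"y":0,"z":-2.2,"turn":0},{"x":0,"y":0,"z":-2.2,"turn":0},{"x":0,"y":0,"z":-0.9,"turn":0},{"x":0,"y":0,"z":0,"turn":0}]' | sed -n '2p;4p'
python3 -m crank '[{"x":0,"y":0,"z":2,"turn":0},{"x":0,"y":0,"z":2,"turn":0},{"x":0,"y":0,"z":2,"turn":0},{"x":0,"y":0,"z":1,"turn":0},{"x":0,"y":0,"z":0,"turn":0}]' | sed -n '2p;4p'
python3 -m crank '[{"x":0,"y":0,"z":0.5,"turn":0},{"x":0,"y":0,"z":0,"turn":0},{"x":0,"y":0,"z":0,"turn":0}]'| sed -n '2p;4p'
done
```

```text
tool_pos: [0.4811, 0.1501, 0.2257]
contact_force: [-0.1, -0.2, -0.7]
tool_pos: [0.4794, 0.1498, 0.1525]
contact_force: [0.0, -0.1, -0.5]
tool_pos: [0.4814, 0.1502, 0.1507]
contact_force: [0.9, -0.5, 5.8]
tool_pos: [0.481, 0.1501, 0.2255]
contact_force: [0.2, -0.4, -0.4]
tool_pos: [0.4794, 0.1498, 0.1525]
contact_force: [-0.7, 0.3, 0.2]
tool_pos: [0.4813, 0.1502, 0.1507]
contact_force: [0.1, 1.0, 4.6]
tool_pos: [0.481, 0.1501, 0.2255]
contact_force: [-0.1, 0.3, -1.5]
tool_pos: [0.4793, 0.1498, 0.1525]
contact_force: [-0.0, 0.3, -2.3]
tool_pos: [0.4813, 0.1502, 0.1507]
contact_force: [-0.2, 0.4, 5.5]
```

```bash

python3 -m crank '[{"x":0,"y":0,"z":-2,"turn":0},{"x":0,"y":0,"z":-2.5,"turn":0},{"x":0,"y":0,"z":-2.5,"turn":0},{"x":0,"y":0,"z":-2.5,"turn":0},{"x":0,"y":0,"z":-2.5,"turn":0}]' | sed -n '2p;4p'
python3 -m crank '[{"x":0,"y":0,"z":-2,"turn":0},{"x":2,"y":-0.4,"z":0,"turn":0},{"x":2,"y":-0.4,"z":0,"turn":0},{"x":2,"y":-0.5,"z":0,"turn":0},{"x":2,"y":-0.5,"z":0,"turn":0}]' | sed -n '2p;4p'
python3 -m crank '[{"x":2,"y":-0.5,"z":0,"turn":0},{"x":2,"y":-0.5,"z":0,"turn":0},{"x":2,"y":-0.5,"z":0,"turn":0},{"x":1.7,"y":-0.3,"z":0,"turn":0},{"x":1,"y":-0.14,"z":0,"turn":0}]' | sed -n '2p;4p'
python3 -m crank '[{"x":0,"y":0,"z":0,"turn":0},{"x":0,"y":0,"z":0,"turn":0},{"x":0,"y":0,"z":0,"turn":0}]' | sed -n '2p;4p'
python3 -c "
from h import *
rel((.621,.2435),.08)
p,d,m=look('top'); cv2.imwrite('pics/top2.png',p[:,:,::-1])"; ls pics
```

```text
tool_pos: [0.4799, 0.1499, 0.2695]
contact_force: [0.5, 0.1, -0.5]
tool_pos: [0.5497, 0.1945, 0.2884]
contact_force: [-0.8, -0.3, -1.2]
tool_pos: [0.625, 0.2426, 0.288]
contact_force: [1.4, 0.0, -1.5]
tool_pos: [0.6241, 0.2418, 0.2894]
contact_force: [-0.6, 0.2, -0.5]
disc top 0.26073133774979335
bristle [0.6187 0.2434] 239 cup [0.6211 0.2435] 0.0334 219 shift [0.22 0.07 0.02] tcp [0.6241 0.2418 0.2894]
rel14.6.png
rel6.8.png
rel8.2.png
s2.png
scene0.png
top0.png
top2.png
w1.png
w2.png
w3.png
```

View pics/top2.png

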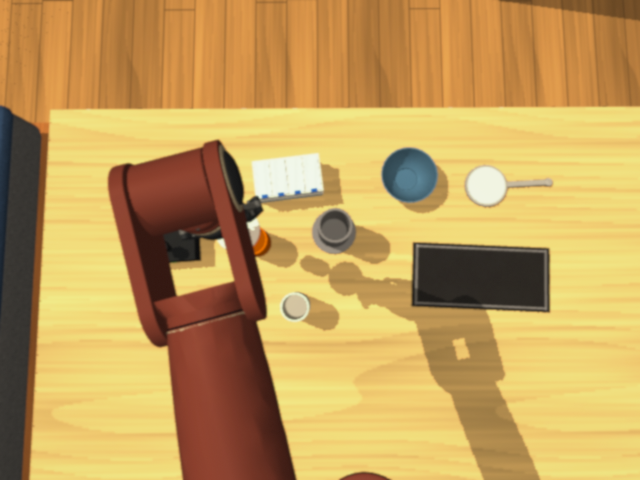

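Top view: the rinse cup hasn't moved, at (295,307), and the brush is over the orange cup. Align and scrub.

```bash

python3 -m crank '[{"x":0.22,"y":0.07,"z":2,"turn":0},{"x":0,"y":0,"z":2.5,"turn":0},{"x":0,"y":0,"z":2,"turn":0},{"x":0,"y":0,"z":2,"turn":0},{"x":0,"y":0,"z":0,"turn":0}]'| sed -n '2p;4p'
python3 -m crank '[{"x":0,"y":0,"z":1.5,"turn":0},{"x":0,"y":0,"z":1.5,"turn":0},{"x":0,"y":0,"z":1.5,"turn":0},{"x":0,"y":0,"z":0.4,"turn":0},{"x":0,"y":0,"z":0,"turn":0}]'| sed -n '2p;4p'
python3 -m crank '[{"x":0,"y":0,"z":0.3,"turn":0},{"x":0,"y":0,"z":0,"turn":0},{"x":0,"y":0,"z":0,"turn":0}]'| sed -n '2p;4p'
python3 -m crank '[{"x":0,"y":0,"z":0.2,"turn":0},{"x":0,"y":0,"z":0,"turn":0},{"x":0,"y":0,"z":0,"turn":0}]'| sed -n '2p;4p'
```

```text
tool_pos: [0.6246, 0.2414, 0.2005]
contact_force: [-0.8, 0.8, -2.4]
tool_pos: [0.6262, 0.242, 0.1538]
contact_force: [0.4, -0.0, -1.4]
tool_pos: [0.6273, 0.2423, 0.1531]
contact_force: [1.2, -0.2, -1.4]
tool_pos: [0.6271, 0.2422, 0.1508]
contact_force: [0.4, -0.5, 0.1]
```

```bash

python3 -m crank '[{"x":0,"y":0,"z":0.15,"turn":0},{"x":0,"y":0,"z":0,"turn":0},{"x":0,"y":0,"z":0,"turn":0}]'| sed -n '2p;4p'
for i in 1 2 3; do
python3 -m crank '[{"x":0,"y":0,"z":-2.2,"turn":0},{"x":0,"y":0,"z":-2.2,"turn":0},{"x":0,"y":0,"z":-2.2,"turn":0},{"x":0,"y":0,"z":-0.5,"turn":0},{"x":0,"y":0,"z":0,"turn":0}]' | sed -n '2p;4p'
python3 -m crank '[{"x":0,"y":0,"z":2,"turn":0},{"x":0,"y":0,"z":2,"turn":0},{"x":0,"y":0,"z":2,"turn":0},{"x":0,"y":0,"z":0.6,"turn":0},{"x":0,"y":0,"z":0,"turn":0}]' | sed -n '2p;4p'
python3 -m crank '[{"x":0,"y":0,"z":0.5,"turn":0},{"x":0,"y":0,"z":0,"turn":0},{"x":0,"y":0,"z":0,"turn":0}]'| sed -n '2p;4p'
done
```

```text
tool_pos: [0.6276, 0.2424, 0.1508]
contact_force: [-0.7, -0.5, 5.3]
tool_pos: [0.6274, 0.2423, 0.2208]
contact_force: [1.2, 1.1, -1.7]
tool_pos: [0.6258, 0.2419, 0.1518]
contact_force: [-1.0, -0.9, -0.2]
tool_pos: [0.6274, 0.2423, 0.1508]
contact_force: [-2.5, -0.4, 6.4]
tool_pos: [0.6273, 0.2423, 0.2205]
contact_force: [-0.5, 0.3, -1.3]
tool_pos: [0.6258, 0.2419, 0.1517]
contact_force: [-0.9, -0.1, -1.1]
tool_pos: [0.6273, 0.2423, 0.1508]
contact_force: [-2.9, -0.6, 7.8]
tool_pos: [0.6272, 0.2423, 0.2204]
contact_force: [-0.1, -0.6, -1.3]
tool_pos: [0.6258, 0.2419, 0.1517]
contact_force: [0.3, -0.2, -0.9]
tool_pos: [0.6274, 0.2423, 0.1508]
contact_force: [-1.6, -0.7, 7.4]
```

```bash

python3 -m crank '[{"x":0,"y":0,"z":-2,"turn":0},{"x":0,"y":0,"z":-3,"turn":0},{"x":0,"y":0,"z":-3,"turn":0},{"x":0,"y":0,"z":-3,"turn":0},{"x":0,"y":0,"z":-3,"turn":0}]' | sed -n '2p;4p'
python3 -m crank '[{"x":0,"y":0,"z":-2,"turn":0},{"x":0,"y":0,"z":0,"turn":0},{"x":0,"y":0,"z":0,"turn":0}]' | sed -n '2p;4p'
python3 -c "
from h import *
print(shift((.65,.065,.31))[0])"
```

```text
tool_pos: [0.6265, 0.2421, 0.289]
contact_force: [-0.6, 1.1, -0.6]
tool_pos: [0.6267, 0.2421, 0.3078]
contact_force: [0.0, 0.3, -1.4]
[-3.85 17.45 -0.22]
```

```bash

python3 -m crank '[{"x":-0.4,"y":1.8,"z":-0.2,"turn":0},{"x":-0.5,"y":2.2,"z":0,"turn":0},{"x":-0.5,"y":2.2,"z":0,"turn":0},{"x":-0.5,"y":2.2,"z":0,"turn":0},{"x":-0.5,"y":2.2,"z":0,"turn":0}]' | sed -n '2p;4p'
python3 -m crank '[{"x":-0.5,"y":2.2,"z":0,"turn":0},{"x":-0.5,"y":2.2,"z":0,"turn":0},{"x":-0.25,"y":1.45,"z":0,"turn":0},{"x":-0.2,"y":1,"z":0,"turn":0},{"x":0,"y":0,"z":0,"turn":0}]' | sed -n '2p;4p'
python3 -m crank '[{"x":0,"y":0,"z":0,"turn":0},{"x":0,"y":0,"z":0,"turn":0}]' | sed -n '2p;4p'
python3 -c "
from h import *
print(shift((.65,.065,.31))[0])
rel((.6463,.065),.121)"
```

```text
tool_pos: [0.6397, 0.1323, 0.3082]
contact_force: [-0.5, 0.0, -1.4]
tool_pos: [0.6501, 0.0637, 0.3099]
contact_force: [0.7, 0.1, -1.3]
tool_pos: [0.6501, 0.0658, 0.3108]
contact_force: [-1.2, 0.3, -1.2]
[-0.04  0.08  0.08]
disc top 0.2819573748992647
bristle [0.6449 0.0671] 307 cup [0.646  0.0647] 0.0371 414 shift [0.02 0.27 0.01] tcp [0.6501 0.0658 0.3108]
```

```bash

python3 -m crank '[{"x":0,"y":0.1,"z":1.5,"turn":0},{"x":0,"y":0,"z":2.5,"turn":0},{"x":0,"y":0,"z":2.5,"turn":0},{"x":0,"y":0,"z":2.5,"turn":0},{"x":0,"y":0,"z":0,"turn":0}]' | sed -n '2p;4p'
python3 -m crank '[{"x":0,"y":0,"z":2,"turn":0},{"x":0,"y":0,"z":2,"turn":0},{"x":0,"y":0,"z":1.2,"turn":0},{"x":0,"y":0,"z":0.6,"turn":0},{"x":0,"y":0,"z":0,"turn":0}]' | sed -n '2p;4p'
python3 -m crank '[{"x":0,"y":0,"z":0.3,"turn":0},{"x":0,"y":0,"z":0,"turn":0},{"x":0,"y":0,"z":0,"turn":0}]' | sed -n '2p;4p'
```

```text
tool_pos: [0.6474, 0.0645, 0.2144]
contact_force: [-0.5, 0.3, -1.7]
tool_pos: [0.6502, 0.0642, 0.1625]
contact_force: [0.0, 0.6, -1.0]
tool_pos: [0.651, 0.0641, 0.1608]
contact_force: [0.5, 0.4, 0.2]
```

```bash

python3 -m crank '[{"x":0,"y":0,"z":0.3,"turn":0},{"x":0,"y":0,"z":0,"turn":0},{"x":0,"y":0,"z":0,"turn":0}]' | sed -n '2p;4p'
python3 -m crank '[{"x":0,"y":0,"z":0.2,"turn":0},{"x":0,"y":0,"z":0,"turn":0},{"x":0,"y":0,"z":0,"turn":0}]' | sed -n '2p;4p'
```

```text
tool_pos: [0.6504, 0.064, 0.1568]
contact_force: [0.4, -0.5, -1.1]
tool_pos: [0.6508, 0.064, 0.1558]
contact_force: [-1.4, -1.1, 3.7]
```

Seated on the rim. Release, retreat and check.

```bash

python3 -m crank '[{"x":0,"y":0,"z":0,"turn":0},{"x":0,"y":0,"z":0,"turn":0},{"x":0,"y":0,"z":0,"turn":0},{"x":0,"y":0,"z":0,"turn":0},{"x":0,"y":0,"z":0,"turn":0}]' 100| sed -n '2p;4,6p'
python3 -m crank '[{"x":0,"y":0,"z":-1,"turn":0},{"x":0,"y":0,"z":-2,"turn":0},{"x":0,"y":0,"z":-3,"turn":0},{"x":0,"y":0,"z":-3,"turn":0},{"x":0,"y":0,"z":-2,"turn":0}]' | sed -n '2p;4p'
python3 -m crank '[{"x":-2.5,"y":-0.5,"z":0,"turn":0},{"x":-2.5,"y":-0.5,"z":0,"turn":0},{"x":-2.5,"y":-0.5,"z":0,"turn":0},{"x":-2.5,"y":-0.5,"z":0,"turn":0},{"x":0,"y":0,"z":0,"turn":0}]' | sed -n '2p;4p'
python3 -m crank '[{"x":-2.5,"y":-0.5,"z":0,"turn":0},{"x":-2.5,"y":-0.5,"z":0,"turn":0},{"x":-2,"y":-0.5,"z":0,"turn":0},{"x":0,"y":0,"z":0,"turn":0},{"x":0,"y":0,"z":0,"turn":0}]' | sed -n '2p;4p'
python3 - <<'E'
from h import *
s=manip.state(); print(s["joint_pos"].round(3))
p,d,m=look("wrist"); cv2.imwrite("pics/w4.png",p[:,:,::-1])
print(fitcup(d,m,(.4785,.151),.086),fitcup(d,m,(.622,.244),.08),"guard",fitcup(d,m,(.6485,.0646),.126))
w=cloud(d,m); q=w[(w[...,2]>.195)&(w[...,2]<.216)&(np.hypot(w[...,0]-.648,w[...,1]-.065)<.04)]; print("loop",q.mean(0) if len(q) else None)
E
```

```text
tool_pos: [0.6505, 0.0641, 0.1547]
contact_force: [0.6, 0.8, 0.3]
gripper_width: 1.001
grasp_force: 0.0
tool_pos: [0.6514, 0.0641, 0.2689]
contact_force: [0.8, -0.0, -0.5]
tool_pos: [0.548, 0.0487, 0.2659]
contact_force: [0.2, 0.8, -0.1]
tool_pos: [0.4796, 0.039, 0.2658]
contact_force: [0.3, 0.7, 0.3]
[-0.074 -0.322  1.895  0.     1.566  1.149]
(np.int64(1235), (array([0.47850837, 0.1507271 ]), np.float64(0.030692310628275703))) (np.int64(6), (array([0.58379589, 0.23010029]), np.float64(0.009663555368907355))) guard (np.int64(4234), (array([0.64539509, 0.0620087 ]), np.float64(0.03638305895374227)))
loop None
```

View pics/w4.png

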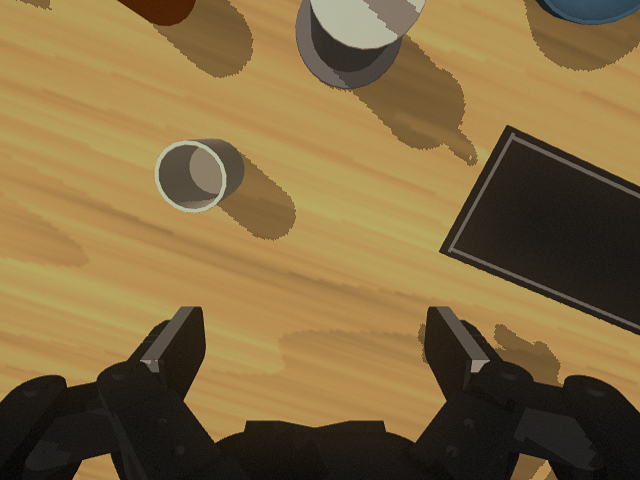

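Wrist view: the rinse cup is at (192,176), with the caddy and guard disc at (360,20). Move over the rinse cup.

```bash

python3 -m crank '[{"x":0.8,"y":-2.3,"z":0,"turn":0},{"x":0.8,"y":-2.3,"z":0,"turn":0},{"x":0.8,"y":-2.3,"z":0,"turn":0},{"x":0.8,"y":-2.3,"z":0,"turn":0},{"x":0.5,"y":-1.35,"z":0,"turn":0}]' | sed -n '2p;4p'
python3 -m crank '[{"x":0,"y":0,"z":2,"turn":0},{"x":0,"y":0,"z":2.5,"turn":0},{"x":0,"y":0,"z":2.5,"turn":0},{"x":0,"y":0,"z":2.5,"turn":0},{"x":0,"y":0,"z":2,"turn":0}]' | sed -n '2p;4p'
python3 -m crank '[{"x":0,"y":0,"z":0,"turn":0},{"x":0,"y":0,"z":0,"turn":0}]' | sed -n '2p;4p'
python3 -c "
from h import *
print(shift((.4785,.1507,.042))[0])"
```

```text
tool_pos: [0.4784, 0.1525, 0.2649]
contact_force: [-0.4, -0.6, 0.5]
tool_pos: [0.4777, 0.1507, 0.1482]
contact_force: [-0.9, -0.0, -0.4]
tool_pos: [0.478, 0.1508, 0.1501]
contact_force: [0.2, -0.8, -0.7]
[ 0.04  0.02 10.81]
```

```bash

python3 -m crank '[{"x":0.04,"y":0,"z":2.4,"turn":0},{"x":0,"y":0,"z":2.4,"turn":0},{"x":0,"y":0,"z":2.4,"turn":0},{"x":0,"y":0,"z":2.2,"turn":0},{"x":0,"y":0,"z":1.2,"turn":0}]' | sed -n '2p;4p'
python3 -m crank '[{"x":0,"y":0,"z":0,"turn":0},{"x":0,"y":0,"z":0,"turn":0},{"x":0,"y":0,"z":0,"turn":0},{"x":0,"y":0,"z":0,"turn":0},{"x":0,"y":0,"z":0,"turn":0}]' 0| sed -n '2p;4,6p'
python3 -m crank '[{"x":0,"y":0,"z":0,"turn":0},{"x":0,"y":0,"z":0,"turn":0},{"x":0,"y":0,"z":0,"turn":0}]' | sed -n '2p;4,6p'
```

```text
tool_pos: [0.4785, 0.151, 0.0438]
contact_force: [-0.2, -0.3, -0.3]
tool_pos: [0.4793, 0.1512, 0.0455]
contact_force: [0.4, 1.0, 3.3]
gripper_width: 0.726
grasp_force: 65.7
tool_pos: [0.4793, 0.1512, 0.0454]
contact_force: [-1.3, 0.4, 6.1]
gripper_width: 0.717
grasp_force: 66.1
```

```bash

python3 -m crank '[{"x":0,"y":0,"z":-1,"turn":0},{"x":0,"y":0,"z":-2,"turn":0},{"x":0,"y":0,"z":-2,"turn":0},{"x":0,"y":0,"z":-2,"turn":0},{"x":0,"y":0,"z":-1,"turn":0}]' | sed -n '2p;4,6p'
python3 -c "
from h import *
print(shift((.540,-.35,.125))[0])"
```

```text
tool_pos: [0.4783, 0.151, 0.1255]
contact_force: [-0.2, 0.1, -1.9]
gripper_width: 0.722
grasp_force: 65.7
[-11.28  49.2    0.05]
```

```bash

python3 -m crank '[{"x":-0.3,"y":1.3,"z":0,"turn":0},{"x":-0.6,"y":2.6,"z":0,"turn":0},{"x":-0.6,"y":2.6,"z":0,"turn":0},{"x":-0.6,"y":2.6,"z":0,"turn":0},{"x":-0.6,"y":2.6,"z":0,"turn":0}]' | sed -n '2p;4,6p'
python3 -m crank '[{"x":-0.6,"y":2.6,"z":0,"turn":0},{"x":-0.6,"y":2.6,"z":0,"turn":0},{"x":-0.6,"y":2.6,"z":0,"turn":0},{"x":-0.6,"y":2.6,"z":0,"turn":0},{"x":-0.6,"y":2.6,"z":0,"turn":0}]' | sed -n '2p;4,6p'
python3 -m crank '[{"x":-0.6,"y":2.6,"z":0,"turn":0},{"x":-0.6,"y":2.6,"z":0,"turn":0},{"x":-0.6,"y":2.6,"z":0,"turn":0},{"x":-0.6,"y":2.6,"z":0,"turn":0},{"x":-0.6,"y":2.6,"z":0,"turn":0}]' | sed -n '2p;4,6p'
python3 -m crank '[{"x":-0.6,"y":2.6,"z":0,"turn":0},{"x":-0.6,"y":2.6,"z":0,"turn":0},{"x":-0.6,"y":2.6,"z":0,"turn":0},{"x":-0.5,"y":2,"z":0,"turn":0},{"x":-0.2,"y":1,"z":0,"turn":0}]' | sed -n '2p;4,6p'
python3 -m crank '[{"x":0,"y":0,"z":0,"turn":0},{"x":0,"y":0,"z":0,"turn":0}]' | sed -n '2p;4p'
python3 -c "
from h import *
print(shift((.540,-.35,.05))[0])"
```

```text
tool_pos: [0.4912, 0.03, 0.1221]
contact_force: [0.1, -0.4, -2.3]
gripper_width: 0.721
grasp_force: 65.7
tool_pos: [0.5071, -0.1023, 0.122]
contact_force: [0.0, -0.3, -2.3]
gripper_width: 0.723
grasp_force: 65.7
tool_pos: [0.5231, -0.2345, 0.1218]
contact_force: [0.4, 0.4, -2.5]
gripper_width: 0.72
grasp_force: 65.7
tool_pos: [0.5364, -0.3449, 0.1219]
contact_force: [0.5, 0.6, -1.2]
gripper_width: 0.723
grasp_force: 65.8
tool_pos: [0.5373, -0.3425, 0.1229]
contact_force: [-0.3, -0.2, -1.4]
[0.01 0.81 7.29]
```

```bash

python3 -m crank '[{"x":0,"y":0.4,"z":1.5,"turn":0},{"x":0,"y":0.4,"z":2,"turn":0},{"x":0,"y":0,"z":2,"turn":0},{"x":0,"y":0,"z":1.2,"turn":0},{"x":0,"y":0,"z":0,"turn":0}]' | sed -n '2p;4p'
python3 -m crank '[{"x":0,"y":0,"z":0.5,"turn":0},{"x":0,"y":0,"z":0,"turn":0},{"x":0,"y":0,"z":0,"turn":0}]' | sed -n '2p;4p'
python3 -m crank '[{"x":0,"y":0,"z":0.2,"turn":0},{"x":0,"y":0,"z":0,"turn":0},{"x":0,"y":0,"z":0,"turn":0}]' | sed -n '2p;4p'
```

```text
tool_pos: [0.539, -0.3487, 0.0534]
contact_force: [0.0, 0.7, -1.2]
tool_pos: [0.5412, -0.351, 0.0529]
contact_force: [-0.1, -0.7, -1.8]
tool_pos: [0.5408, -0.3507, 0.0501]
contact_force: [-0.9, 0.2, -1.9]
```

```bash

python3 -m crank '[{"x":0,"y":0,"z":0.15,"turn":0},{"x":0,"y":0,"z":0,"turn":0},{"x":0,"y":0,"z":0,"turn":0}]' | sed -n '2p;4p'
python3 -m crank '[{"x":0,"y":0,"z":0.1,"turn":0},{"x":0,"y":0,"z":0,"turn":0},{"x":0,"y":0,"z":0,"turn":0}]' | sed -n '2p;4p'
```

```text
tool_pos: [0.5408, -0.3508, 0.0485]
contact_force: [0.6, -0.2, 0.3]
tool_pos: [0.5409, -0.3509, 0.0485]
contact_force: [-2.8, 1.5, 5.9]
```

Contact with the mat. Release and rise, then go and look at the soak cup.

```bash

python3 -m crank '[{"x":0,"y":0,"z":0,"turn":0},{"x":0,"y":0,"z":0,"turn":0},{"x":0,"y":0,"z":0,"turn":0},{"x":0,"y":0,"z":0,"turn":0},{"x":0,"y":0,"z":0,"turn":0}]' 100| sed -n '2p;4,6p'
python3 -m crank '[{"x":0,"y":0,"z":-1,"turn":0},{"x":0,"y":0,"z":-2,"turn":0},{"x":0,"y":0,"z":-3,"turn":0},{"x":0,"y":0,"z":-4,"turn":0},{"x":0,"y":0,"z":-4,"turn":0}]' | sed -n '2p;4p'
python3 -m crank '[{"x":0,"y":0,"z":-4,"turn":0},{"x":0,"y":0,"z":-4,"turn":0},{"x":0,"y":0,"z":-2,"turn":0},{"x":0,"y":0,"z":0,"turn":0},{"x":0,"y":0,"z":0,"turn":0}]' | sed -n '2p;4p'
python3 - <<'E'
from h import *
p,d,m=look("scene"); cv2.imwrite("pics/s5.png",p[:,:,::-1])
print("soak scene",fitcup(d,m,(.621,.2435),.08),"rinse",fitcup(d,m,(.538,-.35),.089),"guard",fitcup(d,m,(.646,.065),.126))
p,d,m=look("top"); print("soak top",fitcup(d,m,(.622,.2456),.08)); print(shift((.56,.15,.26))[0])
E
```

```text
tool_pos: [0.5407, -0.3507, 0.0472]
contact_force: [-0.8, 0.3, 0.2]
gripper_width: 0.999
grasp_force: 0.0
tool_pos: [0.5404, -0.3504, 0.1891]
contact_force: [-0.1, -0.2, -0.1]
tool_pos: [0.5406, -0.3506, 0.2874]
contact_force: [0.2, 0.0, 0.2]
soak scene (np.int64(220), (array([0.62070412, 0.24356936]), np.float64(0.03349419489659254))) rinse (np.int64(473), (array([ 0.53831324, -0.35034341]), np.float64(0.0311310176255692))) guard (np.int64(785), (array([0.64755178, 0.06329228]), np.float64(0.039701888793655785)))
soak top (np.int64(182), (array([0.62228317, 0.24571747]), np.float64(0.03236319638857328)))
[ 18.94 -46.32   2.6 ]
```

View pics/s5.png

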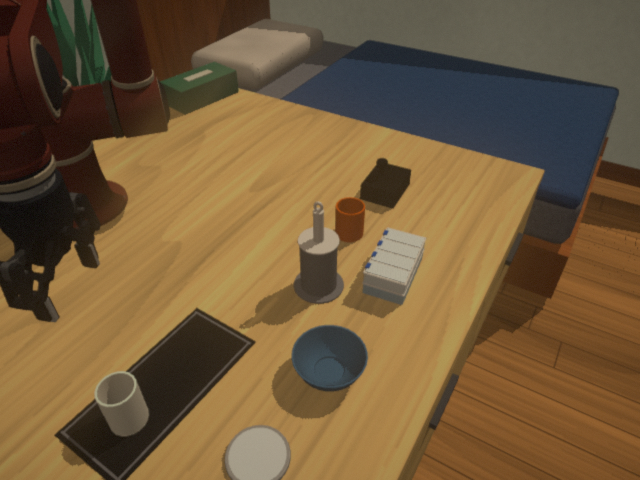

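Scene view: the rinse cup stands on the mat at (122,405), the brush hangs in its caddy at (318,240), and the orange cup at (349,220) hasn't moved. Go above the soak cup.

```bash

python3 -m crank '[{"x":1.4,"y":-2.65,"z":0,"turn":0},{"x":1.4,"y":-2.65,"z":0,"turn":0},{"x":1.4,"y":-2.65,"z":0,"turn":0},{"x":1.4,"y":-2.65,"z":0,"turn":0},{"x":1.4,"y":-2.65,"z":0,"turn":0}]' | sed -n '2p'
python3 -m crank '[{"x":1.4,"y":-2.65,"z":0,"turn":0},{"x":1.4,"y":-2.65,"z":0,"turn":0},{"x":1.4,"y":-2.65,"z":0,"turn":0},{"x":1.4,"y":-2.65,"z":0,"turn":0},{"x":1.4,"y":-2.65,"z":0,"turn":0}]' | sed -n '2p'
python3 -m crank '[{"x":1.4,"y":-2.65,"z":0,"turn":0},{"x":1.4,"y":-2.65,"z":0,"turn":0},{"x":1.4,"y":-2.65,"z":0,"turn":0},{"x":1.4,"y":-2.65,"z":0,"turn":0},{"x":1.4,"y":-2.65,"z":0,"turn":0}]' | sed -n '2p'
python3 -m crank '[{"x":0,"y":-2.65,"z":0,"turn":0},{"x":0,"y":-2.65,"z":0,"turn":0},{"x":0,"y":-2.65,"z":0,"turn":0},{"x":0,"y":0,"z":0,"turn":0},{"x":0,"y":0,"z":0,"turn":0}]' | sed -n '2p'
python3 - <<'E'
from h import *
print(shift([.623,.2432,.26])[0])
p,d,m=look("wrist"); print(fitcup(d,m,(.623,.2432),.08))
E
```

```text
tool_pos: [0.5605, -0.2007, 0.2845]
tool_pos: [0.5811, -0.0524, 0.2847]
tool_pos: [0.6017, 0.0958, 0.2845]
tool_pos: [0.5748, 0.1694, 0.2854]
[ 7.06 -5.29  2.51]
(np.int64(1126), (array([0.62359477, 0.24396954]), np.float64(0.03265496602732303)))
```

```bash

python3 -m crank '[{"x":1.8,"y":-1.3,"z":0,"turn":0},{"x":1.8,"y":-1.4,"z":1,"turn":0},{"x":1.8,"y":-1.4,"z":1,"turn":0},{"x":1.7,"y":-1.2,"z":1.5,"turn":0},{"x":0,"y":0,"z":2,"turn":0}]' | sed -n '2p;4p'
python3 -m crank '[{"x":0,"y":0,"z":2.5,"turn":0},{"x":0,"y":0,"z":2.5,"turn":0},{"x":0,"y":0,"z":2,"turn":0},{"x":0,"y":0,"z":0,"turn":0},{"x":0,"y":0,"z":0,"turn":0}]' | sed -n '2p;4p'
python3 -c "
from h import *
print(shift((.6233,.2437,.042))[0])"
```

```text
tool_pos: [0.6259, 0.2438, 0.2319]
contact_force: [-0.2, -0.6, 0.2]
tool_pos: [0.6244, 0.2423, 0.1619]
contact_force: [0.7, 0.2, 1.2]
[-0.04 -0.17 11.99]
```

```bash

python3 -m crank '[{"x":-0.04,"y":-0.15,"z":2.5,"turn":0},{"x":0,"y":0,"z":2.8,"turn":0},{"x":0,"y":0,"z":2.8,"turn":0},{"x":0,"y":0,"z":2.5,"turn":0},{"x":0,"y":0,"z":1.2,"turn":0}]' | sed -n '2p;4p'
python3 -m crank '[{"x":0,"y":0,"z":0,"turn":0},{"x":0,"y":0,"z":0,"turn":0},{"x":0,"y":0,"z":0,"turn":0},{"x":0,"y":0,"z":0,"turn":0},{"x":0,"y":0,"z":0,"turn":0}]' 0| sed -n '2p;4,6p'
python3 -m crank '[{"x":0,"y":0,"z":0,"turn":0},{"x":0,"y":0,"z":0,"turn":0},{"x":0,"y":0,"z":0,"turn":0}]' | sed -n '2p;4,6p'
python3 -m crank '[{"x":0,"y":0,"z":-1,"turn":0},{"x":0,"y":0,"z":-2,"turn":0},{"x":0,"y":0,"z":-2,"turn":0},{"x":0,"y":0,"z":-2,"turn":0},{"x":0,"y":0,"z":-1,"turn":0}]' | sed -n '2p;4,6p'
python3 -c "
from h import *
print(shift((.50,.10,.125))[0], shift((.540,-.20,.125))[0])"
```

```text
tool_pos: [0.6232, 0.2441, 0.0435]
contact_force: [0.1, -0.8, -0.1]
tool_pos: [0.6241, 0.2449, 0.0456]
contact_force: [0.0, -1.5, 1.3]
gripper_width: 0.768
grasp_force: 66.7
tool_pos: [0.6241, 0.2448, 0.0456]
contact_force: [-0.5, -0.4, 4.9]
gripper_width: 0.763
grasp_force: 67.1
tool_pos: [0.6238, 0.2448, 0.1263]
contact_force: [1.4, -0.1, -1.3]
gripper_width: 0.764
grasp_force: 66.7
[-16.58   9.39   0.1 ] [-23.05  38.96   0.09]
```

```bash

python3 -m crank '[{"x":-1.0,"y":0.6,"z":0,"turn":0},{"x":-2.1,"y":1.2,"z":0,"turn":0},{"x":-2.1,"y":1.2,"z":0,"turn":0},{"x":-2.1,"y":1.2,"z":0,"turn":0},{"x":-2.1,"y":1.2,"z":0,"turn":0}]' | sed -n '2p;4,6p'
python3 -m crank '[{"x":-2.1,"y":1.2,"z":0,"turn":0},{"x":-2.1,"y":1.2,"z":0,"turn":0},{"x":-2.0,"y":1.4,"z":0,"turn":0},{"x":-1.0,"y":1.5,"z":0,"turn":0},{"x":-0.5,"y":2.4,"z":0,"turn":0}]' | sed -n '2p;4,6p'
python3 -m crank '[{"x":-0.5,"y":2.5,"z":0,"turn":0},{"x":-0.6,"y":2.5,"z":0,"turn":0},{"x":-0.6,"y":2.5,"z":0,"turn":0},{"x":-0.6,"y":2.5,"z":0,"turn":0},{"x":-0.6,"y":2.5,"z":0,"turn":0}]' | sed -n '2p;4,6p'
python3 -m crank '[{"x":-0.6,"y":2.5,"z":0,"turn":0},{"x":-0.6,"y":2.5,"z":0,"turn":0},{"x":-0.6,"y":2.5,"z":0,"turn":0},{"x":-0.6,"y":2.5,"z":0,"turn":0},{"x":-0.6,"y":2.5,"z":0,"turn":0}]' | sed -n '2p;4,6p'
python3 -m crank '[{"x":0,"y":1,"z":0,"turn":0},{"x":0,"y":0,"z":0,"turn":0},{"x":0,"y":0,"z":0,"turn":0}]' | sed -n '2p;4p'
python3 -c "
from h import *
print(shift((.540,-.20,.05))[0])"
```

```text
tool_pos: [0.5509, 0.1604, 0.1223]
contact_force: [-0.5, 0.1, -0.9]
gripper_width: 0.764
grasp_force: 66.7
tool_pos: [0.5043, 0.0626, 0.1222]
contact_force: [-0.2, -0.6, -1.2]
gripper_width: 0.763
grasp_force: 66.7
tool_pos: [0.5207, -0.0652, 0.1225]
contact_force: [-0.0, 0.7, -1.5]
gripper_width: 0.768
grasp_force: 66.7
tool_pos: [0.5351, -0.1926, 0.1224]
contact_force: [-0.1, -0.7, -2.2]
gripper_width: 0.764
grasp_force: 66.7
tool_pos: [0.5396, -0.2005, 0.1234]
contact_force: [-0.2, -1.0, -1.6]
[ 0.06 -0.02  7.34]
```

```bash

python3 -m crank '[{"x":0.05,"y":0,"z":1.5,"turn":0},{"x":0,"y":0,"z":2,"turn":0},{"x":0,"y":0,"z":2,"turn":0},{"x":0,"y":0,"z":1.2,"turn":0},{"x":0,"y":0,"z":0,"turn":0}]' | sed -n '2p;4p'
python3 -m crank '[{"x":0,"y":0,"z":0.5,"turn":0},{"x":0,"y":0,"z":0,"turn":0},{"x":0,"y":0,"z":0,"turn":0}]' | sed -n '2p;4p'
python3 -m crank '[{"x":0,"y":0,"z":0.2,"turn":0},{"x":0,"y":0,"z":0,"turn":0},{"x":0,"y":0,"z":0,"turn":0}]' | sed -n '2p;4p'
python3 -m crank '[{"x":0,"y":0,"z":0.15,"turn":0},{"x":0,"y":0,"z":0,"turn":0},{"x":0,"y":0,"z":0,"turn":0}]' | sed -n '2p;4p'
```

```text
tool_pos: [0.5388, -0.1994, 0.0542]
contact_force: [-0.4, 0.3, -0.8]
tool_pos: [0.5415, -0.2014, 0.0533]
contact_force: [0.1, -1.0, 0.2]
tool_pos: [0.5409, -0.2013, 0.0506]
contact_force: [-0.1, -0.5, -1.1]
tool_pos: [0.5408, -0.2012, 0.0488]
contact_force: [-0.0, -0.5, -1.3]
```

```bash

python3 -m crank '[{"x":0,"y":0,"z":0.1,"turn":0},{"x":0,"y":0,"z":0,"turn":0},{"x":0,"y":0,"z":0,"turn":0}]' | sed -n '2p;4p'
python3 -m crank '[{"x":0,"y":0,"z":0,"turn":0},{"x":0,"y":0,"z":0,"turn":0},{"x":0,"y":0,"z":0,"turn":0},{"x":0,"y":0,"z":0,"turn":0},{"x":0,"y":0,"z":0,"turn":0}]' 100| sed -n '2p;4,6p'
python3 -m crank '[{"x":0,"y":0,"z":-1,"turn":0},{"x":0,"y":0,"z":-2,"turn":0},{"x":0,"y":0,"z":-3,"turn":0},{"x":0,"y":0,"z":-4,"turn":0},{"x":0,"y":0,"z":-4,"turn":0}]' | sed -n '2p;4p'
python3 -m crank '[{"x":-3,"y":0,"z":-4,"turn":0},{"x":-3,"y":0,"z":-4,"turn":0},{"x":-3,"y":0,"z":-2,"turn":0},{"x":0,"y":0,"z":0,"turn":0},{"x":0,"y":0,"z":0,"turn":0}]' | sed -n '2p;4p'
python3 - <<'E'
from h import *
p,d,m=look("scene"); cv2.imwrite("pics/s6.png",p[:,:,::-1])
print("soak",fitcup(d,m,(.538,-.20),.083),"rinse",fitcup(d,m,(.538,-.35),.089),"guard",fitcup(d,m,(.6475,.0633),.126))
E
```

```text
tool_pos: [0.541, -0.2013, 0.0486]
contact_force: [-3.8, 1.0, 5.0]
tool_pos: [0.5408, -0.2012, 0.0477]
contact_force: [-0.3, -0.0, -0.9]
gripper_width: 1.0
grasp_force: 0.0
tool_pos: [0.5405, -0.201, 0.1897]
contact_force: [0.8, -0.7, -0.2]
tool_pos: [0.4563, -0.2321, 0.289]
contact_force: [0.2, 0.8, -0.4]
soak (np.int64(380), (array([ 0.53856378, -0.20129568]), np.float64(0.03311387492310764))) rinse (np.int64(470), (array([ 0.53838403, -0.35028481]), np.float64(0.031147038756692714))) guard (np.int64(779), (array([0.64716225, 0.06337847]), np.float64(0.04017776393914618)))
```

View pics/s6.png

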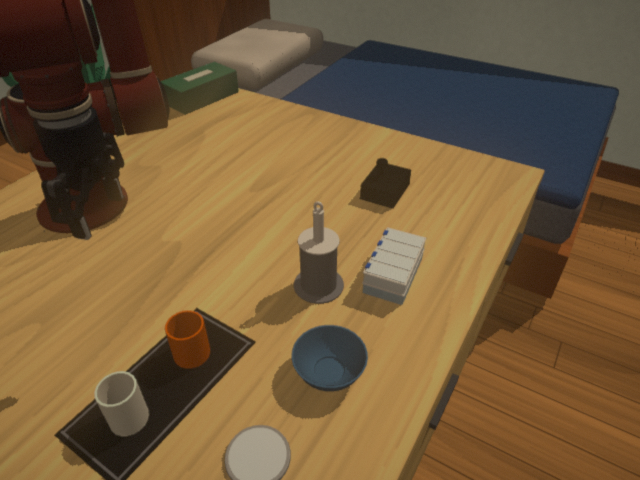

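The scene view shows both cups upright on the mat, rinse at (122,405) and soak at (188,340). The brush hangs upright in its caddy at (318,240), and nothing else has moved.

```bash
python3 -c "
from plant import manip
print(manip.job_done())"
```

```text
the job is handed in; nothing more can be done
None
```

The job is handed in: I saw no tumbler, so I scrubbed the rinse cup and then the soak cup with three full strokes each, put the brush back upright in its caddy, and set both cups upright on the mat with nothing else disturbed.

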